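# Load the filter magazine through its gate

## Task

Push the three loose filter cells (red, green and amber glass, in any order) one after another across the white tray, through the narrow gate and into the lane of the blue magazine, then push the orange knob so that the shutter closes fully behind them. The cells stay standing on the tray the whole time: only slide them with the fingers, do not pick them up, tip them or lift them over the fences. Leave everything else on the bench where it is.

Things in the scene. Friction and masses are not known exactly. Their poses are not given: they have to be found in the camera images.
- tray: white filter loading tray with a blue magazine docked to it, fixed to the bench. Origin at bench height on its centre line; x runs along the centre line from the pan through the gate into the magazine's lane, z up (all tray numbers in this frame, mm). Floor of pan and lane at z = 8. Fences and lane walls are 4 thick and only 7 high (tops at z = 15). All of it is open above.
- pan (a point): middle of the pan's floor, tray x = -93, y = 0. Pan inside: x -148 to -38, y -68 to 68; from there two straight fences funnel at 45 degrees to the gate. The upper 13 mm of a cell stand above the fences, so a fingertip kept at z 17 to 24 can push a cell anywhere, passing over fences and gate posts.
- cell_red: filter cell: upright black round mount with red glass in its top face; 30 mm across, 20 mm tall, 20 to 45 g, slides easily on the tray. Origin: centre of its underside, which stands 8 mm above the bench. Its z axis is up; its yaw means nothing.
- cell_green: filter cell: upright black round mount with green glass in its top face; 30 mm across, 20 mm tall, 20 to 45 g, slides easily on the tray. Origin: centre of its underside, which stands 8 mm above the bench. Its z axis is up; its yaw means nothing.
- cell_amber: filter cell: upright black round mount with amber glass in its top face; 30 mm across, 20 mm tall, 20 to 45 g, slides easily on the tray. Origin: centre of its underside, which stands 8 mm above the bench. Its z axis is up; its yaw means nothing.
- gate (a point): middle of the gate, on the floor under the path of the shutter's blade; tray x = 17, y = 0. Gate posts stand at y = +-17 and beyond, x 10 to 24. The shut blade occupies x 15 to 19, so it closes only when the last cell's centre is at about x = 34 or beyond.
- lane_end (a point): foot of the lane's end stop, on the floor and the centre line; tray x = 112. The lane is 33 wide (y +-16.5) from the gate to here: 93 long behind the shut blade, for three cells in a row (90). A cell pushed in pushes those ahead of it along.
- shutter (a joint): sliding steel shutter of the gate: 0 = fully open (blade parked on the tray's +y side), 0.042 m = fully shut against its stop. It starts within 6 mm of fully open, slides towards the tray's -y, stays where it is left, and takes about 1 to 2 N to push slowly.
- shutter_knob (a point): centre of the top face of the shutter's orange upright round knob, 16 mm across, from z = 18.5 to 38.5; fully open it stands at tray x = 17, y = 58, shut at y = 16. To shut, push its side that faces tray +y towards tray -y.
- monitor_edge (a point): lower front corner of the fixed black monitor to the right of the work: a flat upright screen about 25 mm thick, from here straight away from the robot to x = 1.09, z 0.06 to 0.47. An arm that starts on its right must swing in close to the base to pass in front of it.
- magnifier: bystander: black hand lens lying flat, 145x64x9 mm; not to be disturbed. Origin: centre of its underside
- tweezers: bystander: steel forceps lying flat, 123x15x6 mm; not to be disturbed. Origin: centre of its underside
- agar_plate: bystander: pink agar plate with lid, 93 mm across, 16 mm high; not to be disturbed. Origin: centre of its underside
- pen_blue: bystander: white marker pen with a blue cap, lying, 138x16x17 mm; not to be disturbed. Origin: centre of its underside

How it is judged:
By the outcome, as a careful person would: the job done as asked, in the order asked, and still so for the second after the job is handed in, with the robot touching nothing.
It also fails if it takes over 72 s, if anything falls off the work surface, if the arm or the gripper's body presses on something with over 40 N, if the wrist force passes 120 N, or if a joint passes its speed limit or range.

## Robot

A 6-joint arm with a two-finger parallel gripper is mounted at the origin on a cart in front of the work surface, level with it; the furniture and walls round the work are solid. World frame = base frame: x ahead of the robot, y to its left, z up, the work surface at z = 0. Lengths are in mm, angles in degrees, forces in N, time in s.
With the tool pointing down it reaches from about 300 to 850 mm from the base axis. Payload 4.2 kg.
Tool frame: the origin (TCP) lies midway between the tips of the shut fingers; the grasp point (between the pads) lies 19 mm behind it (pinch_z is the distance from the TCP to the grasp point, in mm); z points along the fingers, y is the line along which they close (so a half turn about z gives the same grasp; the last joint's range is limited). The gripper opens to 91 mm and grips with 3 to 60 N. Pads are 32 mm wide; open, the fingers measure 118 mm over their backs; the gripper's body (76 mm by 178 mm) begins 60 mm behind the grasp point.
Start: joints at [-73.912, 18.312, 89.639, -0, 72.044, -1.146], TCP at [170.367, -549.198, 213.976] pointing down, gripper open.
Joint ranges: [-177.97, 177.97], [-48.28, 115.42], [12.27, 149.76], [-77.06, 257.06], [2.81, 150.46], [-146.56, 146.56]. Speed limits (degrees/s): [147.25, 147.25, 180, 180, 180, 180].

## Interface

Orientations are given as [roll, pitch, yaw] about the fixed x, y, z axes, in that order (R = Rz(yaw) Ry(pitch) Rx(roll)).
In Python, from workcell import * gives the robot as it stands.
- The arm moves only by the tool step_arm, never from a script. Its argument "steps" is a list of rows, each a list of 7 numbers: the turn, a rotation vector about the tool's x, y, z in degrees, then the shift along the tool's x, y, z in mm, then the opening, from 0 (shut) to 1 (fully open). In form: [[rx, ry, rz, x, y, z, hand], ...]. A call has exactly 8 rows; each row shifts and turns the commanded pose from where the row before left it, along the tool's axes as they then stand; what a row does not reach is not made up. A row lasts 1/8 s, in which the tool goes at most 62.5 mm and 10.7 degrees, less where a joint would pass 70% of its speed; a pose out of reach is approached as far as the arm can. A call is refused whole if a number of a shift passes 62.5 or a number of a turn 10.7, either way. A call with a gripper value outside its range is refused whole. The fingers move at their own pace and stop on an object; "force" is the grip in N (left out, the last holds). Time passes only in rows, so rows that do not move let the fingers close, or fill a call up. It gives the time, the measured TCP pose, the force, the opening and the grip force at its end, in the units of the state.
- state(): the state, without advancing time (a new reading comes with each control period).
- grab_frame(name): name is "scene" or "top" or "wrist"; returns a dict with "image" (480x640x3 uint8, blue, green, red), "fovy" (degrees; the focal length in pixels is half the picture's height over the tangent of half this angle, whatever the lens; pixels are square), "cx", "cy" (the principal point, pixels), "dist" ([k1, k2, p1, p2, k3] as OpenCV has them; the pictures are not rectified), "origin" and "rotation" of the camera in the world; the wrist camera has in their place "tool_from_camera" (4x4, takes a point from camera to tool coordinates, whose origin is the TCP and whose axes are the flange's). Camera axes: x right, y down, z forward; pixel columns grow to the right and rows downward; lengths in mm; the calibration is good to about 2 mm. A picture is of the moment at which its call begins: read the wrist's pose just before it. There is no depth.
- job_done(): hands the job in; it is judged then, once.
The state is a dict: "time_s": time; "qpos": joint angles; "qvel": joint speeds; "effort": joint torques, N m; "ee_pos": TCP position; "ee_rot": TCP orientation; "force": force on the tool from outside, world axes, zero at the start; "torque": the same for the moment, N m; "gripper_width": finger opening in mm; "gripper_force": force on a finger pad.
Only numpy, scipy, OpenCV 4.12 (cv2) and the standard library are available. Lean on these libraries where they do the work, as an engineer would, in place of code of your own. Each camera call takes 0.05 s, during which the arm holds its last target. There are 200 camera calls.

## Working session

There is one attempt and no reset: what is moved stays moved. The work goes in short steps, Python scripts to look and compute and a tool call to move; the robot and the scene stay as the last step left them, time stands still between calls to the robot, and variables do not carry over. Pictures are saved under pics/ and viewed, at most 10 in all, crops included, and the job is handed in when it is done.

Besides the shell and the picture viewer there is one more tool, called after ">>>" in YAML: its name, and indented under it one key for each argument. step_arm: Moves the arm, as the interface text tells. Its arguments: {"type":"object","properties":{"steps":{"type":"array","items":{"type":"array","items":{"type":"number"}}},"force":{"type":"number"}},"required":["steps"]}

```bash
mkdir -p pics; cat > h.py <<'E'
from workcell import *
import numpy as np, cv2
def snap(n,f):
    d=grab_frame(n); cv2.imwrite(f'pics/{f}.png',d['image'])
    np.save(f'pics/{f}.npy',d,allow_pickle=True); return d
def K(d):
    f=d['image'].shape[0]/2/np.tan(np.radians(d['fovy'])/2)
    return np.array([[f,0,d['cx']],[0,f,d['cy']],[0,0,1.]])
def ray(d,px):
    u=cv2.undistortPoints(np.array([[px]],float),K(d),np.array(d['dist'],float))[0,0]
    R=np.array(d['rotation']).reshape(3,3); return np.array(d['origin'],float),R@np.array([u[0],u[1],1])
def atz(d,px,z):
    o,r=ray(d,px); return o+r*(z-o[2])/r[2]
def proj(d,P):
    R=np.array(d['rotation']).reshape(3,3); rv=cv2.Rodrigues(R.T)[0]
    return cv2.projectPoints(np.array(P,float).reshape(-1,3),rv,-R.T@np.array(d['origin'],float),K(d),np.array(d['dist'],float))[0].reshape(-1,2)
E
python3 - <<'E'
from h import *
for n in ('scene','top'):
    d=snap(n,n+'0'); print(n,d['fovy'],d['origin'],np.round(d['rotation'],3).tolist(),d['dist'])
s=state();print(s['ee_pos'],s['ee_rot'],s['time_s'],s['gripper_width'])
E
```

```text
scene 48.309627298613535 [-257.74687452  684.43732088  659.17420592] [-121.671, 0.15, -116.473] [0.02635554 0.         0.         0.         0.        ]
top 49.759612494164536 [ 442.3744116   281.6492279  1284.84467553] [-172.358, -1.237, -88.513] [0.02934714 0.         0.         0.         0.        ]
[ 170.23533135 -548.75716668  213.19238612] [-1.79907737e+02 -7.11985875e-04  1.72350146e+01] 0.1 91.1759581321399
```

View pics/top0.png

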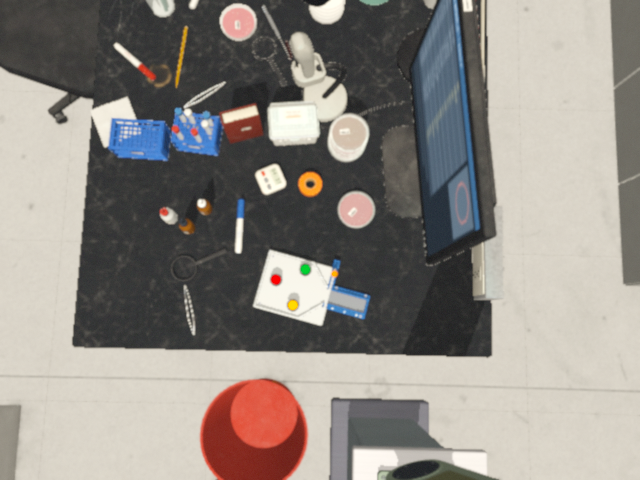

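View pics/scene0.png

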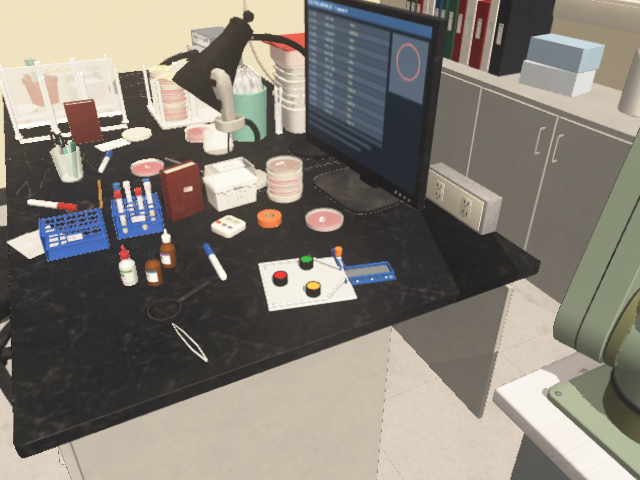

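```bash
sed -i 's/np.array(d\[.rotation.\]).reshape(3,3)/Rot.from_euler("xyz",d["rotation"],degrees=True).as_matrix()/; 2a from scipy.spatial.transform import Rotation as Rot' h.py
cat >> h.py <<'E'
def load(f): return np.load(f'pics/{f}.npy',allow_pickle=True).item()
HS={'red':((0,8),(172,180)),'green':((50,75),),'amber':((20,30),),'orange':((8,19),)}
def blob(d,c,roi):
    x0,y0,x1,y1=roi; h=cv2.cvtColor(d['image'][y0:y1,x0:x1],cv2.COLOR_BGR2HSV)
    m=sum(cv2.inRange(h,(a,150,100),(b,255,255)) for a,b in HS[c])
    n,l,s,ce=cv2.connectedComponentsWithStats(m)
    if n<2: return None
    i=1+np.argmax(s[1:,4]); return ce[i]+[x0,y0],s[i,4]
def tri(a,pa,b,pb):
    o1,r1=ray(a,pa);o2,r2=ray(b,pb)
    t=np.linalg.lstsq(np.c_[r1,-r2],o2-o1,rcond=None)[0]
    p,q=o1+r1*t[0],o2+r2*t[1]; return (p+q)/2,np.linalg.norm(p-q)
RT=(250,245,375,330); RS=(255,240,400,310)
E
python3 - <<'E'
from h import *
t=load('top0');s=load('scene0')
for c in HS:
    a=blob(t,c,RT);b=blob(s,c,RS);print(c,a,b)
    if a and b: print(' ',*tri(t,a[0],s,b[0]), atz(t,a[0],38.5 if c=='orange' else 28))
print('monitor',atz(t,(428,263),60))
cv2.imwrite('pics/c1.png',cv2.resize(t['image'][245:330,250:375],None,fx=6.4,fy=6.4,interpolation=cv2.INTER_CUBIC))
cv2.imwrite('pics/c2.png',cv2.resize(s['image'][240:315,255:400],None,fx=5.5,fy=5.5,interpolation=cv2.INTER_CUBIC))
E
```

```text
red (array([275.42857143, 279.27272727]), np.int32(77)) (array([279.81333333, 274.41333333]), np.int32(75))
  [548.12496732 356.77292922  24.76252481] 0.6630523835759046 [547.70709301 356.28181222  28.        ]
green (array([305., 269.]), np.int32(69)) (array([306.17948718, 258.33333333]), np.int32(39))
  [575.1441327  285.24737652  25.13349539] 0.126682043607266 [574.81240684 285.18326023  28.        ]
amber (array([292.4125, 304.5875]), np.int32(80)) (array([313.        , 285.08163265]), np.int32(49))
  [487.68470904 313.1370121   24.31354612] 0.08146614447629827 [487.57142356 313.08073569  28.        ]
orange (array([335.70588235, 273.41176471]), np.int32(17)) (array([338.03030303, 250.53030303]), np.int32(66))
  [567.12993944 211.62944761  27.41170102] 3.887949358072364 [565.07610846 210.57264424  38.5       ]
monitor [594.20097466  -8.45212152  60.        ]
```

View pics/c1.png

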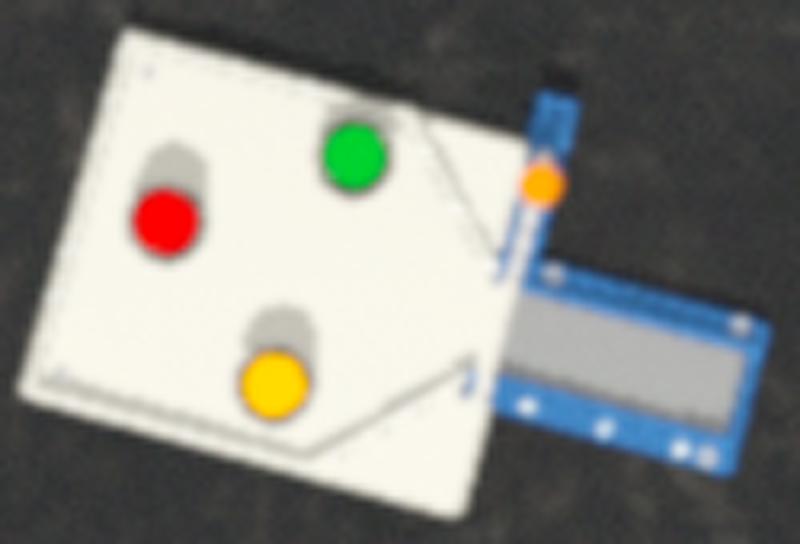

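View pics/c2.png

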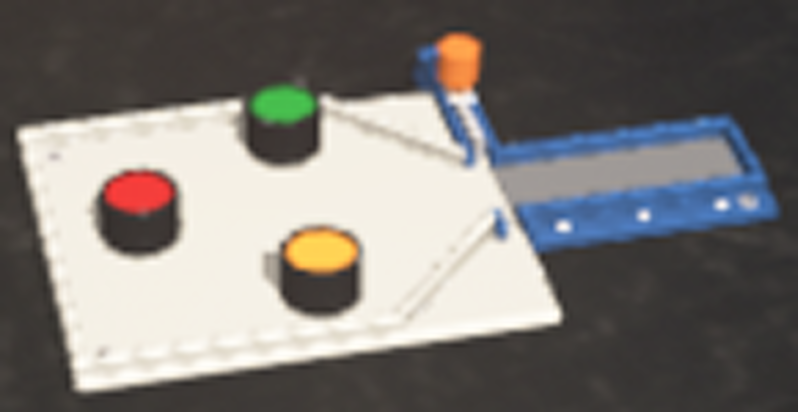

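```bash
cat >> h.py <<'E'
def plan(wps,maxd=55,hand=0.2,p=None,yaw=None):
    "wps: (x,y,z,yaw) world; prints rows; from measured state unless p,yaw"
    if p is None:
        s=state(); p=np.array(s['ee_pos']); yaw=s['ee_rot'][2]
    rows=[]
    for w in wps:
        d=np.array(w[:3])-p; dy=(w[3]-yaw+180)%360-180
        n=int(max(1,np.ceil(np.linalg.norm(d)/maxd),np.ceil(abs(dy)/10.5)))
        for i in range(n):
            R=Rot.from_euler('xyz',[180,0,yaw],degrees=True)
            yaw+=dy/n; rows.append([0,0,round(-dy/n,1),*np.round(R.inv().apply(d/n),1).tolist(),hand])
        p=np.array(w[:3])
    while len(rows)%8: rows.append([0,0,0,0,0,0,hand])
    for i in range(0,len(rows),8): print(str(rows[i:i+8]).replace('np.float64',''))
E
python3 - <<'E'
from h import *
t=load('top0')
for z in (15,8): print(z,*[np.round(atz(t,(250+a/6.4,245+b/6.4),z)[:2],1) for a,b in ((125,30),(20,390),(462,518),(530,135),(770,325),(733,475))])
plan([(210,-330,220,40),(390,0,220,60),(340,240,220,75.5),(460,260,220,75.5)])
E
```

```text
15 [621.7 374.3] [482.3 408.9] [438.3 239.5] [585.3 216.8] [514.7 123.1] [457.3 136.6]
8 [622.7 374.8] [482.5 409.6] [438.3 239.2] [586.1 216.4] [515.1 122.2] [457.3 135.8]
[[0, 0, (-4.6), 20.6, -39.4, -1.4, 0.2], [0, 0, (-4.6), 23.6, -37.7, -1.4, 0.2], [0, 0, (-4.6), 26.5, -35.7, -1.4, 0.2], [0, 0, (-4.6), 29.3, -33.5, -1.4, 0.2], [0, 0, (-4.6), 31.9, -31.0, -1.4, 0.2], [0, 0, (-2.9), 50.0, -19.6, -0.0, 0.2], [0, 0, (-2.9), 50.9, -17.1, -0.0, 0.2], [0, 0, (-2.9), 51.7, -14.5, -0.0, 0.2]]
[[0, 0, (-2.9), 52.4, -11.9, -0.0, 0.2], [0, 0, (-2.9), 52.9, -9.3, -0.0, 0.2], [0, 0, (-2.9), 53.3, -6.6, -0.0, 0.2], [0, 0, (-2.9), 53.6, -4.0, -0.0, 0.2], [0, 0, (-3.1), 36.6, -32.7, -0.0, 0.2], [0, 0, (-3.1), 38.3, -30.6, -0.0, 0.2], [0, 0, (-3.1), 39.9, -28.5, -0.0, 0.2], [0, 0, (-3.1), 41.4, -26.3, -0.0, 0.2]]
[[0, 0, (-3.1), 42.7, -24.0, -0.0, 0.2], [0, 0, (-0.0), 16.5, 37.1, 0.0, 0.2], [0, 0, (-0.0), 16.5, 37.1, 0.0, 0.2], [0, 0, (-0.0), 16.5, 37.1, 0.0, 0.2], [0, 0, 0, 0, 0, 0, 0.2], [0, 0, 0, 0, 0, 0, 0.2], [0, 0, 0, 0, 0, 0, 0.2], [0, 0, 0, 0, 0, 0, 0.2]]
```

>>> step_arm:
  steps:
    - [0, 0, -4.6, 20.6, -39.4, -1.4, 0.2]
    - [0, 0, -4.6, 23.6, -37.7, -1.4, 0.2]
    - [0, 0, -4.6, 26.5, -35.7, -1.4, 0.2]
    - [0, 0, -4.6, 29.3, -33.5, -1.4, 0.2]
    - [0, 0, -4.6, 31.9, -31, -1.4, 0.2]
    - [0, 0, -2.9, 50, -19.6, 0, 0.2]
    - [0, 0, -2.9, 50.9, -17.1, 0, 0.2]
    - [0, 0, -2.9, 51.7, -14.5, 0, 0.2]

```text
time_s: 1.1
ee_pos: [286.5, -186.9, 220.9]
ee_rot: [180.0, -0.0, 49.0]
force: [1.1, -0.6, -0.2]
gripper_width: 18.8
gripper_force: 0.0
```

>>> step_arm:
  steps:
    - [0, 0, -2.9, 52.4, -11.9, 0, 0.2]
    - [0, 0, -2.9, 52.9, -9.3, 0, 0.2]
    - [0, 0, -2.9, 53.3, -6.6, 0, 0.2]
    - [0, 0, -2.9, 53.6, -4, 0, 0.2]
    - [0, 0, -3.1, 36.6, -32.7, 0, 0.2]
    - [0, 0, -3.1, 38.3, -30.6, 0, 0.2]
    - [0, 0, -3.1, 39.9, -28.5, 0, 0.2]
    - [0, 0, -3.1, 41.4, -26.3, 0, 0.2]

```text
time_s: 2.1
ee_pos: [345.3, 194.0, 220.8]
ee_rot: [180.0, 0.0, 73.0]
force: [0.0, 1.0, 0.5]
gripper_width: 18.3
gripper_force: 0.0
```

>>> step_arm:
  steps:
    - [0, 0, -3.1, 42.7, -24, 0, 0.2]
    - [0, 0, 0, 16.5, 37.1, 0, 0.2]
    - [0, 0, 0, 16.5, 37.1, 0, 0.2]
    - [0, 0, 0, 16.5, 37.1, 0, 0.2]
    - [0, 0, 0, 0, 0, -30, 0.2]
    - [0, 0, 0, 0, 0, -30, 0.2]
    - [0, 0, 0, 0, 0, 0, 0.2]
    - [0, 0, 0, 0, 0, 0, 0.2]

```text
time_s: 3.1
ee_pos: [454.9, 261.3, 279.7]
ee_rot: [-179.9, 0.1, 76.0]
force: [0.1, -0.0, -0.4]
gripper_width: 18.1
gripper_force: 0.0
```

```bash
cat >> h.py <<'E'
def wsnap(f):
    s=state(); d=grab_frame('wrist'); T=np.array(d['tool_from_camera'])
    W=np.eye(4); W[:3,:3]=Rot.from_euler('xyz',s['ee_rot'],degrees=True).as_matrix(); W[:3,3]=s['ee_pos']
    C=W@T; d['origin']=C[:3,3]; d['rotation']=Rot.from_matrix(C[:3,:3]).as_euler('xyz',degrees=True)
    cv2.imwrite(f'pics/{f}.png',d['image']); np.save(f'pics/{f}.npy',d,allow_pickle=True); return d
E
python3 - <<'E'
from h import *
s=state();print(s['time_s'],s['ee_pos'],s['ee_rot'],s['gripper_width'],s['force'])
d=wsnap('w0');print(d['tool_from_camera'],d['origin'])
for c in HS:
    b=blob(d,c,(0,0,640,480)); print(c,b, b and atz(d,b[0],38.5 if c=='orange' else 28))
E
```

```text
3.1 [454.93497486 261.25284493 279.71145119] [-1.79914733e+02  8.70621782e-02  7.60333763e+01] 18.09059953849594 [ 0.14940761 -0.0364627  -0.42731305]
[[-1.37603701e-04 -9.63674681e-01 -2.67078809e-01  7.45897483e+01]
 [ 9.99999855e-01  6.30670471e-06 -5.37973392e-04 -1.02105790e+00]
 [ 5.20115724e-04 -2.67078845e-01  9.63674541e-01 -1.69576156e+02]
 [ 0.00000000e+00  0.00000000e+00  0.00000000e+00  1.00000000e+00]] [472.25390782 334.07296283 449.17540238]
red (array([152.38216896, 148.78685718]), np.int32(15187)) [290.42711521 381.5542454   28.        ]
green (array([415.29411765, 170.85294118]), np.int32(68)) [577.14666653 283.74984938  28.        ]
amber (array([329.59936909, 164.83596215]), np.int32(317)) [482.80533812 313.73701458  28.        ]
orange (array([579.67316258, 132.75890869]), np.int32(1796)) [766.44792225 284.01875374  38.5       ]
```

View pics/w0.png

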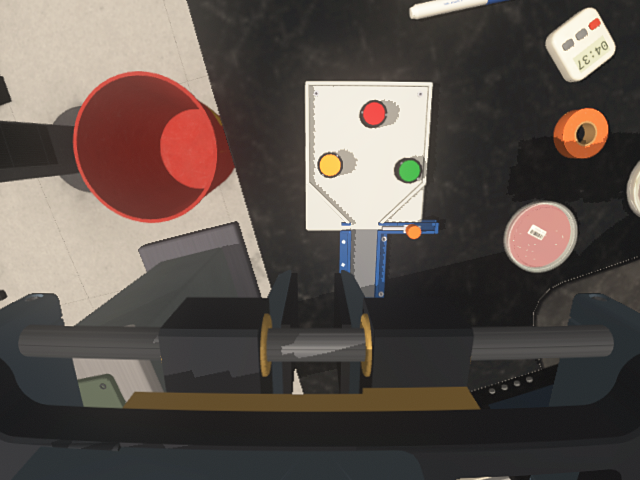

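```bash
python3 - <<'E'
from h import *
d=load('w0');t=load('top0');R=(295,75,445,300)
for c in HS:
    b=blob(d,c,(395,215,430,245) if c=='orange' else R); b2=blob(t,c,RT)
    print(c,b, np.round(atz(d,b[0],38.5 if c=='orange' else 28),1),np.round(tri(d,b[0],t,b2[0])[0],1))
for n,im,(x0,y0,x1,y1) in (('w',d,R),('t',t,RT)):
    h=cv2.cvtColor(im['image'][y0:y1,x0:x1],cv2.COLOR_BGR2HSV)
    m=cv2.inRange(h,(0,0,150),(180,60,255))
    ct=max(cv2.findContours(cv2.morphologyEx(m,cv2.MORPH_OPEN,np.ones((3,3))),0,1)[0],key=cv2.contourArea).reshape(-1,2)+[x0,y0]
    P=np.array([atz(im,p,8)[:2] for p in ct.astype(float)],np.float32)
    r=cv2.minAreaRect(P); print(n,r,np.round(cv2.boxPoints(r),1).tolist())
x0,y0,x1,y1=300,75,445,305
cv2.imwrite('pics/c3.png',cv2.resize(d['image'][y0:y1,x0:x1],None,fx=2.6,fy=2.6,interpolation=cv2.INTER_CUBIC))
E
```

```text
red (array([373.61282051, 113.07179487]), np.int32(390)) [543.3 357.   28. ] [552.1 359.6 -24.1]
green (array([415.29411765, 170.85294118]), np.int32(68)) [577.1 283.7  28. ] [573.4 285.3  42.3]
amber (array([329.59936909, 164.83596215]), np.int32(317)) [482.8 313.7  28. ] [485.2 313.4  28.7]
orange (array([413.01775148, 231.50295858]), np.int32(169)) [559.8 216.8  38.5] [567.2 208.4   7.7]
w ((518.4548950195312, 273.7626953125), (247.94473266601562, 146.2841339111328), 75.6532211303711) [[416.8999938964844, 171.8000030517578], [558.5999755859375, 135.5], [620.0, 375.70001220703125], [478.29998779296875, 412.0]]
t ((520.6975708007812, 265.5509033203125), (265.8008117675781, 148.7481231689453), 75.97354125976562) [[416.29998779296875, 154.60000610351562], [560.5999755859375, 118.5999984741211], [625.0999755859375, 376.5], [480.79998779296875, 412.5]]
```

```bash
python3 - <<'E'
from h import *
plan([(497,188,280,75.8),(497,188,30,75.8)])
E
```

```text
[[0, 0, (0.1), -30.4, 29.3, -0.3, 0.2], [0, 0, (0.1), -30.4, 29.4, -0.3, 0.2], [0, 0, (-0.0), 0.0, -0.0, 50.0, 0.2], [0, 0, (-0.0), 0.0, -0.0, 50.0, 0.2], [0, 0, (-0.0), 0.0, -0.0, 50.0, 0.2], [0, 0, (-0.0), 0.0, -0.0, 50.0, 0.2], [0, 0, (-0.0), 0.0, -0.0, 50.0, 0.2], [0, 0, 0, 0, 0, 0, 0.2]]
```

>>> step_arm:
  steps:
    - [0, 0, 0.1, -30.4, 29.3, 0, 0.2]
    - [0, 0, 0.1, -30.4, 29.3, 0, 0.2]
    - [0, 0, 0, 0, 0, 50, 0.2]
    - [0, 0, 0, 0, 0, 50, 0.2]
    - [0, 0, 0, 0, 0, 50, 0.2]
    - [0, 0, 0, 0, 0, 50, 0.2]
    - [0, 0, 0, 0, 0, 50, 0.2]
    - [0, 0, 0, 0, 0, 0, 0.2]

```text
time_s: 4.15
ee_pos: [493.7, 187.0, 27.0]
ee_rot: [-179.5, 0.4, 75.8]
force: [-0.8, 0.1, 0.6]
gripper_width: 18.2
gripper_force: 0.0
```

```bash
python3 - <<'E'
from h import *
s=state();print(s['time_s'],s['ee_pos'],s['ee_rot'],s['gripper_width'])
d=wsnap('w1')
W=Rot.from_euler('xyz',s['ee_rot'],degrees=True)
for q in ((16,9,0),(16,-9,0),(16,22.5,0),(16,-22.5,0)): print(q,proj(d,W.apply(q)+s['ee_pos']))
E
```

```text
4.15 [493.67330916 187.03104376  26.99683833] [-179.47826114    0.35422081   75.83883722] 18.192994945140047
(16, 9, 0) [[335.93586915 271.87437101]]
(16, -9, 0) [[299.69944633 271.87470193]]
(16, 22.5, 0) [[363.07123908 271.85485168]]
(16, -22.5, 0) [[272.55776042 271.85568735]]
```

View pics/w1.png

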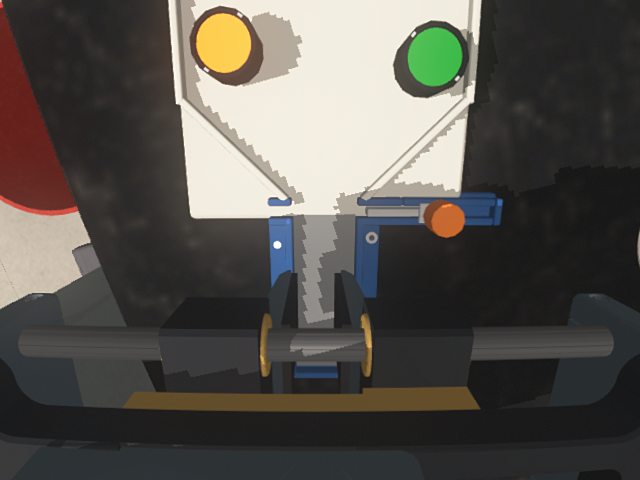

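```bash
cat >> h.py <<'E'
O=np.array([512.2,246.5]); A=np.radians(-104.2)
UX=np.array([np.cos(A),np.sin(A)]); UY=np.array([-UX[1],UX[0]])
def toT(p): q=np.array(p[:2])-O; return np.round([q@UX,q@UY],1)
def toW(x,y): return O+x*UX+y*UY
YAW=75.8
def tplan(wps,maxd=12,hand=.27): plan([(*toW(x,y),z,YAW) for x,y,z in wps],maxd,hand)
E
python3 - <<'E'
from h import *
s=state();print(s['time_s'],s['ee_pos'],s['ee_rot'],toT(s['ee_pos']))
d=load('w1')
for c,z in (('amber',28),('green',28),('orange',38.5)):
    b=blob(d,c,(170,0,490,250)); print(c,b,toT(atz(d,b[0],z)))
for p,z in (((292,202),15),((357,202),15),((175,0),15),((481,0),15),((294,240),15),((356,240),15)): print(p,toT(atz(d,p,z)))
E
```

```text
4.2 [496.16327166 187.92649624  29.56487563] [-1.79776513e+02  1.55210606e-01  7.58419568e+01] [60.7 -1.2]
amber (array([223.13139582,  42.52844863]), np.int32(2443)) [-57.5 -44.1]
green (array([438.12764933,  56.87475915]), np.int32(2076)) [-51.9  48.1]
orange (array([444.03217391, 218.53565217]), np.int32(1150)) [16.8 52.9]
(292, 202) [ 13.2 -16.5]
(357, 202) [13.1 16.2]
(175, 0) [-79.7 -68.6]
(481, 0) [-79.8  70.3]
(294, 240) [ 32.9 -15.8]
(356, 240) [32.8 16.3]
```

```bash
python3 - <<'E'
from h import *
tplan([(60,0,65),(-155,2.5,60),(-155,2.5,22)],55)
plan([(*toW(x,y),22,YAW) for x,y in ((-100,1),(18,0))],14,.27,np.array([*toW(-155,2.5),22]),YAW)
E
```

```text
[[0, 0, (0.0), 0.7, 1.2, -35.4, 0.27], [0, 0, (-0.0), 53.8, 0.6, 1.2, 0.27], [0, 0, (-0.0), 53.8, 0.6, 1.2, 0.27], [0, 0, (-0.0), 53.8, 0.6, 1.2, 0.27], [0, 0, (-0.0), 53.8, 0.6, 1.2, 0.27], [0, 0, (-0.0), 0.0, -0.0, 38.0, 0.27], [0, 0, 0, 0, 0, 0, 0.27], [0, 0, 0, 0, 0, 0, 0.27]]
[[0, 0, -0.0, -13.8, -0.4, -0.0, 0.27], [0, 0, -0.0, -13.8, -0.4, -0.0, 0.27], [0, 0, -0.0, -13.8, -0.4, -0.0, 0.27], [0, 0, -0.0, -13.8, -0.4, -0.0, 0.27], [0, 0, -0.0, -13.1, -0.1, -0.0, 0.27], [0, 0, -0.0, -13.1, -0.1, -0.0, 0.27], [0, 0, -0.0, -13.1, -0.1, -0.0, 0.27], [0, 0, -0.0, -13.1, -0.1, -0.0, 0.27]]
[[0, 0, -0.0, -13.1, -0.1, -0.0, 0.27], [0, 0, -0.0, -13.1, -0.1, -0.0, 0.27], [0, 0, -0.0, -13.1, -0.1, -0.0, 0.27], [0, 0, -0.0, -13.1, -0.1, -0.0, 0.27], [0, 0, -0.0, -13.1, -0.1, -0.0, 0.27], [0, 0, 0, 0, 0, 0, 0.27], [0, 0, 0, 0, 0, 0, 0.27], [0, 0, 0, 0, 0, 0, 0.27]]
```

>>> step_arm:
  steps:
    - [0, 0, 0, 0.7, 1.2, -35.4, 0.27]
    - [0, 0, 0, 53.8, 0.6, 1.2, 0.27]
    - [0, 0, 0, 53.8, 0.6, 1.2, 0.27]
    - [0, 0, 0, 53.8, 0.6, 1.2, 0.27]
    - [0, 0, 0, 53.8, 0.6, 1.2, 0.27]
    - [0, 0, 0, 0, 0, 15, 0.27]
    - [0, 0, 0, 0, 0, 15, 0.27]
    - [0, 0, 0, 0, 0, 5, 0.27]

```text
time_s: 5.2
ee_pos: [553.2, 395.1, 25.7]
ee_rot: [-179.9, 0.1, 75.8]
force: [-0.5, -0.7, 0.0]
gripper_width: 24.9
gripper_force: 0.0
```

```bash
python3 - <<'E'
from h import *
for i in range(3):
    grab_frame('top'); 
s=state();print(s['time_s'],s['ee_pos'],s['ee_rot'],toT(s['ee_pos']),s['gripper_width'])
E
```

```text
5.35 [554.04381706 395.80850194  26.67631437] [-1.79987113e+02  2.77374749e-02  7.57666325e+01] [-155.     3.9] 24.561090901364786
```

>>> step_arm:
  steps:
    - [0, 0, 0, -3, -0.5, 4.5, 0.27]
    - [0, 0, 0, -10, -0.5, 0, 0.27]
    - [0, 0, 0, -13, -0.5, 0, 0.27]
    - [0, 0, 0, -13, -0.5, 0, 0.27]
    - [0, 0, 0, -13, -0.5, 0, 0.27]
    - [0, 0, 0, -13, -0.5, 0, 0.27]
    - [0, 0, 0, -13, -0.5, 0, 0.27]
    - [0, 0, 0, -10, -0.5, 0, 0.27]

```text
time_s: 6.35
ee_pos: [528.4, 311.7, 22.1]
ee_rot: [180.0, 0.0, 75.8]
force: [0.4, 0.1, -0.1]
gripper_width: 24.6
gripper_force: 0.2
```

```bash
cat >> h.py <<'E'
def chk(f):
    t=snap('top',f+'t'); s=state(); print(s['time_s'],'tcp',toT(s['ee_pos']),round(s['ee_pos'][2],1),np.round(s['force'],1))
    sc=snap('scene',f+'s')
    for c in ('red','green','amber'):
        b=blob(t,c,(250,245,375,330)); q=blob(sc,c,RS)
        # top view biased ~+4 in tray y
        print(c,b and (toT(atz(t,b[0],28)),b[1]), q and (toT(atz(sc,q[0],28)),q[1]))
E
python3 - <<'E'
from h import *
for n,f in (('top0',0),('scene0',0)):
    d=load(n)
    for c in ('red','green','amber'): b=blob(d,c,RT if n=='top0' else RS); print(n,c,toT(atz(d,b[0],28)))
chk('a')
sc=load('as');cv2.imwrite('pics/c4.png',cv2.resize(sc['image'][200:320,250:410],None,fx=5,fy=5,interpolation=cv2.INTER_CUBIC))
E
```

```text
top0 red [-115.1    7.5]
top0 green [-52.9  51.2]
top0 amber [-58.5 -40.2]
scene0 red [-116.6    3.5]
scene0 green [-53.9  47.4]
scene0 amber [-59.6 -44.8]
6.4 tcp [-65.9  -0.6] 22.0 [-0.3 -1.2 -0.3]
red (array([-32.9,  -1.4]), np.int32(1)) (array([-38.3,  -2.4]), np.int32(41))
green None None
amber None (array([-59.8, -45.4]), np.int32(54))
```

View pics/c4.png

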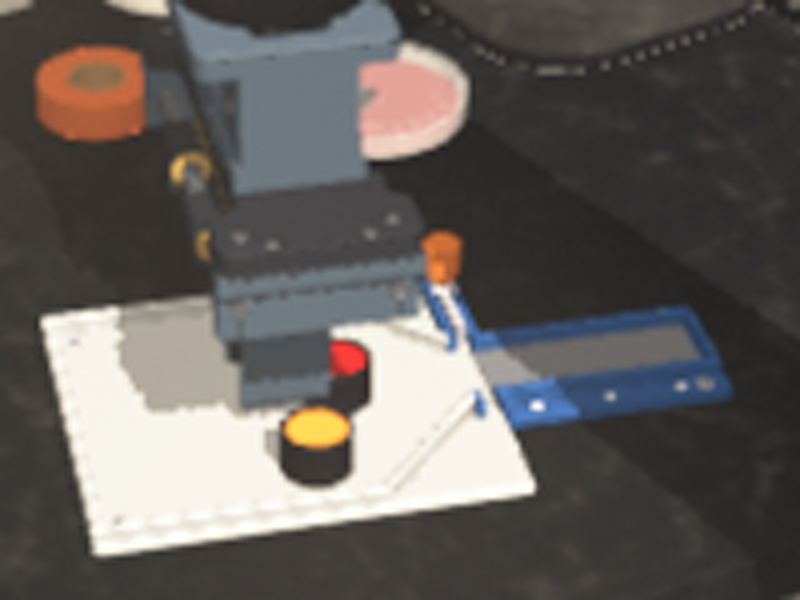

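>>> step_arm:
  steps:
    - [0, 0, 0, -10, 0.3, 0, 0.27]
    - [0, 0, 0, -10, 0.3, 0, 0.27]
    - [0, 0, 0, -10, 0, 0, 0.27]
    - [0, 0, 0, -10, 0, 0, 0.27]
    - [0, 0, 0, -10, 0, 0, 0.27]
    - [0, 0, 0, -10, 0, 0, 0.27]
    - [0, 0, 0, -10, 0, 0, 0.27]
    - [0, 0, 0, -10, 0, 0, 0.27]

```text
time_s: 7.45
ee_pos: [509.5, 234.2, 22.0]
ee_rot: [180.0, 0.0, 75.8]
force: [-1.1, 0.1, 0.5]
gripper_width: 24.6
gripper_force: 0.2
```

```bash
python3 - <<'E'
from h import *
chk('b')
tplan([(-20,0,22),(-20,0,60),(-100,-52,60)],40)
E
```

```text
7.5 tcp [13.9  0. ] 21.9 [-0.4 -1.1  0.4]
red None (array([42.2, -2.5]), np.int32(33))
green (array([-53.1,  51.6]), np.int32(66)) (array([-53.8,  46.8]), np.int32(42))
amber (array([-58.5, -40.2]), np.int32(80)) (array([-59.8, -45.2]), np.int32(53))
[[0, 0, (-0.0), 33.2, -0.2, -0.0, 0.27], [0, 0, (-0.0), 0.0, 0.0, -38.0, 0.27], [0, 0, (-0.0), 26.7, -17.3, -0.0, 0.27], [0, 0, (-0.0), 26.7, -17.3, -0.0, 0.27], [0, 0, (-0.0), 26.7, -17.3, -0.0, 0.27], [0, 0, 0, 0, 0, 0, 0.27], [0, 0, 0, 0, 0, 0, 0.27], [0, 0, 0, 0, 0, 0, 0.27]]
```

>>> step_arm:
  steps:
    - [0, 0, 0, 34, 0, 0, 0.27]
    - [0, 0, 0, 0, 0, -38, 0.27]
    - [0, 0, 0, 38, -22, 0, 0.27]
    - [0, 0, 0, 39, -22.5, 0, 0.27]
    - [0, 0, 0, 0, 0, 20, 0.27]
    - [0, 0, 0, 0, 0, 12, 0.27]
    - [0, 0, 0, 0, 0, 6, 0.27]
    - [0, 0, 0, 0, 0, 0, 0.27]

```text
time_s: 8.55
ee_pos: [493.7, 352.7, 21.6]
ee_rot: [-180.0, 0.0, 75.8]
force: [-0.1, -0.8, 0.4]
gripper_width: 24.7
gripper_force: 0.0
```

```bash
python3 - <<'E'
from h import *
chk('c')
E
```

```text
8.6 tcp [-98.8 -43.7] 22.2 [-0.1  0.2  0.2]
red (array([38.1,  2.8]), np.int32(84)) (array([36.8, -1.1]), np.int32(70))
green (array([-53.5,  51.1]), np.int32(73)) None
amber (array([-57.9, -40.7]), np.int32(74)) (array([-59.9, -45.5]), np.int32(55))
```

>>> step_arm:
  steps:
    - [0, 0, 0, -10, -0.5, 0, 0.27]
    - [0, 0, 0, -9, -0.5, 0, 0.27]
    - [0, 0, 0, -8, 5, 0, 0.27]
    - [0, 0, 0, -10, 8, 0, 0.27]
    - [0, 0, 0, -10, 8, 0, 0.27]
    - [0, 0, 0, -10, 8, 0, 0.27]
    - [0, 0, 0, -10, 8, 0, 0.27]
    - [0, 0, 0, -8, 7.5, 0, 0.27]

```text
time_s: 9.65
ee_pos: [517.8, 269.1, 22.0]
ee_rot: [-180.0, 0.0, 75.8]
force: [-0.8, 1.3, 1.3]
gripper_width: 24.7
gripper_force: 0.5
```

```bash
python3 - <<'E'
from h import *
chk('d')
E
```

```text
9.7 tcp [-22.5   0.7] 22.0 [ 0.9 -0.3 -0.7]
red (array([38.3,  2.6]), np.int32(81)) (array([36.9, -1. ]), np.int32(74))
green None None
amber None (array([ 6.1, -0.7]), np.int32(19))
```

>>> step_arm:
  steps:
    - [0, 0, 0, -7, -0.7, 0, 0.27]
    - [0, 0, 0, -8, 0, 0, 0.27]
    - [0, 0, 0, -8, 0, 0, 0.27]
    - [0, 0, 0, -8, 0, 0, 0.27]
    - [0, 0, 0, -6, 0, 0, 0.27]
    - [0, 0, 0, 0, 0, 0, 0.27]
    - [0, 0, 0, 34, 0, 0, 0.27]
    - [0, 0, 0, 0, 0, -38, 0.27]

```text
time_s: 10.75
ee_pos: [513.6, 267.3, 57.3]
ee_rot: [-179.6, 0.3, 75.9]
force: [1.2, -0.0, -0.2]
gripper_width: 24.9
gripper_force: 0.0
```

```bash
python3 - <<'E'
from h import *
chk('e')
E
```

```text
10.8 tcp [-22.5  -0.8] 63.7 [1.6 0.5 3. ]
red (array([65.5,  1.5]), np.int32(65)) (array([65.7, -1.1]), np.int32(66))
green None None
amber (array([35.5,  1.5]), np.int32(79)) (array([33. , -1.6]), np.int32(44))
```

>>> step_arm:
  steps:
    - [0, 0, 0, 36, 24, 0, 0.27]
    - [0, 0, 0, 36, 24, 0, 0.27]
    - [0, 0, 0, 0, 0, 0, 0.27]
    - [0, 0, 0, 0, 0, 16, 0.27]
    - [0, 0, 0, 0, 0, 14, 0.27]
    - [0, 0, 0, 0, 0, 6, 0.27]
    - [0, 0, 0, 0, 0, 2, 0.27]
    - [0, 0, 0, 0, 0, 0, 0.27]

```text
time_s: 11.85
ee_pos: [580.3, 325.2, 22.2]
ee_rot: [180.0, -0.0, 75.8]
force: [-0.2, -0.2, 0.7]
gripper_width: 24.7
gripper_force: 0.0
```

```bash
python3 - <<'E'
from h import *
chk('f')
E
```

```text
11.9 tcp [-93.2  46.8] 22.4 [-0.4 -0.3 -0.7]
red None (array([66. , -0.9]), np.int32(64))
green (array([-52.4,  51.1]), np.int32(66)) (array([-53.9,  47.2]), np.int32(40))
amber None (array([24.9, -4. ]), np.int32(5))
```

>>> step_arm:
  steps:
    - [0, 0, 0, -9, 0.5, 0, 0.27]
    - [0, 0, 0, -8, 0.5, 0, 0.27]
    - [0, 0, 0, -8, -6, 0, 0.27]
    - [0, 0, 0, -9, -8.5, 0, 0.27]
    - [0, 0, 0, -9, -8.5, 0, 0.27]
    - [0, 0, 0, -9, -8.5, 0, 0.27]
    - [0, 0, 0, -9, -8.5, 0, 0.27]
    - [0, 0, 0, -8, -7.8, 0, 0.27]

```text
time_s: 12.95
ee_pos: [517.2, 269.5, 22.1]
ee_rot: [180.0, 0.0, 75.8]
force: [0.9, -0.2, 1.6]
gripper_width: 24.7
gripper_force: 0.3
```

```bash
python3 - <<'E'
from h import *
chk('g')
E
```

```text
13.0 tcp [-22.2  -2.1] 21.9 [-1.2 -1.2 -0.1]
red (array([64.3, -0.1]), np.int32(49)) (array([66. , -0.9]), np.int32(64))
green None (array([ 6.9, -4.3]), np.int32(21))
amber (array([35.2,  1.7]), np.int32(80)) (array([33.2, -1.6]), np.int32(45))
```

>>> step_arm:
  steps:
    - [0, 0, 0, -7, 1, 0, 0.27]
    - [0, 0, 0, -7, 1, 0, 0.27]
    - [0, 0, 0, -7, 0, 0, 0.27]
    - [0, 0, 0, -6, 0, 0, 0.27]
    - [0, 0, 0, -4, 0, 0, 0.27]
    - [0, 0, 0, -2, 0, 0, 0.27]
    - [0, 0, 0, -1, 0, 0, 0.27]
    - [0, 0, 0, 0, 0, 0, 0.27]

```text
time_s: 14.05
ee_pos: [511.5, 236.4, 22.0]
ee_rot: [180.0, 0.0, 75.8]
force: [-0.4, 0.0, -0.1]
gripper_width: 24.8
gripper_force: 0.3
```

```bash
python3 - <<'E'
from h import *
chk('i')
E
```

```text
14.1 tcp [10.   1.8] 22.0 [-0.2  0.2 -0.2]
red (array([93.6,  2.8]), np.int32(90)) (array([92.3, -1.6]), np.int32(64))
green None (array([38.8, -0.9]), np.int32(18))
amber (array([66.4, -1.7]), np.int32(37)) (array([57.4, -1.8]), np.int32(17))
```

>>> step_arm:
  steps:
    - [0, 0, 0, -1, -0.5, 0, 0.27]
    - [0, 0, 0, -0.5, -0.5, 0, 0.27]
    - [0, 0, 0, -0.5, 0, 0, 0.27]
    - [0, 0, 0, -0.5, 0, 0, 0.27]
    - [0, 0, 0, 0, 0, 0, 0.27]
    - [0, 0, 0, 0, 0, 0, 0.27]
    - [0, 0, 0, 0, 0, 0, 0.27]
    - [0, 0, 0, 0, 0, 0, 0.27]

```text
time_s: 15.15
ee_pos: [509.9, 234.2, 22.0]
ee_rot: [-180.0, 0.0, 75.8]
force: [0.6, 1.0, 0.0]
gripper_width: 24.6
gripper_force: 0.4
```

```bash
python3 - <<'E'
from h import *
chk('j')
E
```

```text
15.2 tcp [12.5  0.9] 22.0 [-0.4  1.2 -0.8]
red (array([96.5,  2.3]), np.int32(90)) (array([94.9, -1.8]), np.int32(65))
green None (array([41.3, -1.8]), np.int32(21))
amber (array([69.5, -3. ]), np.int32(30)) (array([59.7, -3.7]), np.int32(10))
```

>>> step_arm:
  steps:
    - [0, 0, 0, 20, 0, 0, 0.27]
    - [0, 0, 0, 20, 0, 0, 0.27]
    - [0, 0, 0, 0, 0, -48, 0]
    - [0, 0, 0, -22, 44, 0, 0]
    - [0, 0, 0, -22, 44, 0, 0]
    - [0, 0, 0, 0, 0, 0, 0]
    - [0, 0, 0, 0, 0, 0, 0]
    - [0, 0, 0, 0, 0, 0, 0]

```text
time_s: 16.25
ee_pos: [593.3, 210.0, 69.8]
ee_rot: [-179.9, 0.0, 75.9]
force: [-0.0, -0.2, -0.2]
gripper_width: 0.4
gripper_force: 0.0
```

```bash
python3 - <<'E'
from h import *
chk('k')
s=state();print(s['gripper_width'],s['ee_rot'])
d=wsnap('w2'); 
W=Rot.from_euler('xyz',s['ee_rot'],degrees=True)
E
```

```text
16.3 tcp [15.5 87.7] 69.9 [-0.4 -1.2 -0.2]
red None (array([95. , -2.2]), np.int32(63))
green (array([32.3,  0.8]), np.int32(42)) (array([35.5, -0.5]), np.int32(47))
amber None (array([64.5, -1.8]), np.int32(32))
0.08397532226271263 [-1.79974999e+02  1.26811661e-02  7.59178239e+01]
```

View pics/w2.png

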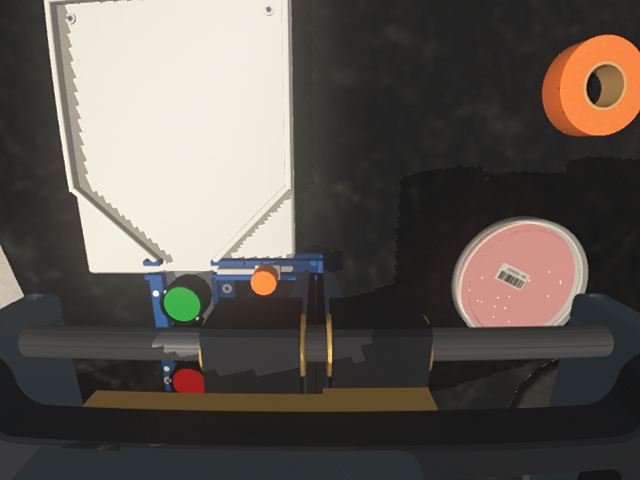

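>>> step_arm:
  steps:
    - [0, 0, 0, -1, 0, 18, 0]
    - [0, 0, 0, 0, 0, 16, 0]
    - [0, 0, 0, 0, 0, 9, 0]
    - [0, 0, 0, 0, -3, 0, 0]
    - [0, 0, 0, 0, -6, 0, 0]
    - [0, 0, 0, 0, -6, 0, 0]
    - [0, 0, 0, 0, -6, 0, 0]
    - [0, 0, 0, 0, -6, 0, 0]

```text
time_s: 17.4
ee_pos: [568.0, 214.6, 27.5]
ee_rot: [179.9, -0.0, 75.8]
force: [1.9, -0.6, 1.9]
gripper_width: 0.1
gripper_force: 0.7
```

>>> step_arm:
  steps:
    - [0, 0, 0, 0, -4, 0, 0]
    - [0, 0, 0, 0, -4, 0, 0]
    - [0, 0, 0, 0, -3, 0, 0]
    - [0, 0, 0, 0, -2, 0, 0]
    - [0, 0, 0, 0, -2, 0, 0]
    - [0, 0, 0, 0, -2, 0, 0]
    - [0, 0, 0, 0, -1, 0, 0]
    - [0, 0, 0, 0, 0, 0, 0]

```text
time_s: 18.4
ee_pos: [550.2, 218.8, 26.9]
ee_rot: [-180.0, 0.0, 75.8]
force: [1.6, -0.5, 0.2]
gripper_width: 0.2
gripper_force: 0.4
```

```bash
python3 - <<'E'
from h import *
s=state();print(s['ee_pos'],toT(s['ee_pos']),s['force'])
sc=snap('scene','l');b=blob(sc,'orange',(320,235,355,275));print(b,toT(atz(sc,b[0],30)))
b=blob(load('scene0'),'orange',(320,235,355,275));print(b,toT(atz(sc,b[0],30)))
E
```

```text
[550.22526511 218.84055617  26.91775821] [17.5 43.6] [ 1.56322657 -0.50198192  0.22386665]
(array([341.93442623, 259.01639344]), np.int32(61)) [17.3 26.1]
(array([338.03030303, 250.53030303]), np.int32(66)) [17.4 58.6]
```

>>> step_arm:
  steps:
    - [0, 0, 0, 0, -1.5, 0, 0]
    - [0, 0, 0, 0, -1.5, 0, 0]
    - [0, 0, 0, 0, -1, 0, 0]
    - [0, 0, 0, 0, -1, 0, 0]
    - [0, 0, 0, 0, -1, 0, 0]
    - [0, 0, 0, 0, -1, 0, 0]
    - [0, 0, 0, 0, -0.5, 0, 0]
    - [0, 0, 0, 0, 0, 0, 0]

```text
time_s: 19.45
ee_pos: [543.0, 220.7, 27.0]
ee_rot: [-180.0, 0.0, 75.8]
force: [1.5, 0.8, -0.8]
gripper_width: 0.7
gripper_force: 0.4
```

>>> step_arm:
  steps:
    - [0, 0, 0, 0, -1, 0, 0]
    - [0, 0, 0, 0, -0.5, 0, 0]
    - [0, 0, 0, 0, -0.5, 0, 0]
    - [0, 0, 0, 0, 0, 0, 0]
    - [0, 0, 0, 0, 0, 0, 0]
    - [0, 0, 0, 0, 0, 0, 0]
    - [0, 0, 0, 0, 0, 0, 0]
    - [0, 0, 0, 0, 0, 0, 0]

```text
time_s: 20.45
ee_pos: [541.3, 221.2, 27.1]
ee_rot: [180.0, 0.0, 75.8]
force: [1.8, -1.1, 0.2]
gripper_width: 0.2
gripper_force: 0.7
```

```bash
python3 - <<'E'
from h import *
s=state();print(s['ee_pos'],toT(s['ee_pos']),s['force'])
sc=snap('scene','m');b=blob(sc,'orange',(320,235,355,275));print(b,toT(atz(sc,b[0],30)))
E
```

```text
[541.29862347 221.15007218  27.05176243] [17.4 34.4] [ 1.80446709 -1.07946158  0.17477786]
(array([343.015625, 261.375   ]), np.int32(64)) [17.2 17.4]
```

>>> step_arm:
  steps:
    - [0, 0, 0, 0, -1, 0, 0]
    - [0, 0, 0, 0, -0.5, 0, 0]
    - [0, 0, 0, 0, -0.5, 0, 0]
    - [0, 0, 0, 0, 0, 0, 0]
    - [0, 0, 0, 0, 0, 0, 0]
    - [0, 0, 0, 0, 0, 0, 0]
    - [0, 0, 0, 0, 0, 0, 0]
    - [0, 0, 0, 0, 0, 0, 0]

```text
time_s: 21.5
ee_pos: [541.0, 221.3, 27.2]
ee_rot: [179.8, -0.0, 75.9]
force: [6.1, -3.5, -2.5]
gripper_width: 0.2
gripper_force: 3.1
```

>>> step_arm:
  steps:
    - [0, 0, 0, 0, -0.5, 0, 0]
    - [0, 0, 0, 0, -0.5, 0, 0]
    - [0, 0, 0, 0, -0.5, 0, 0]
    - [0, 0, 0, 0, 0, 0, 0]
    - [0, 0, 0, 0, 0, 0, 0]
    - [0, 0, 0, 0, 0, 0, 0]
    - [0, 0, 0, 0, 0, 0, 0]
    - [0, 0, 0, 0, 0, 0, 0]

```text
time_s: 22.5
ee_pos: [540.9, 221.4, 27.3]
ee_rot: [179.6, -0.1, 75.9]
force: [8.6, -4.8, -4.1]
gripper_width: 0.3
gripper_force: 4.5
```

```bash
python3 - <<'E'
from h import *
s=state();print(s['ee_pos'],toT(s['ee_pos']),s['force'],s['effort'])
sc=snap('scene','n');b=blob(sc,'orange',(320,235,355,275));print(b,toT(atz(sc,b[0],30)))
E
```

```text
[540.87790499 221.39279965  27.32703574] [17.3 34. ] [ 8.6073223  -4.82904996 -4.05677972] [ 4.33150068e+00 -4.69048262e+01 -1.48244449e+01  1.87374137e+00
  2.04648525e+00  2.47801014e-02]
(array([343.015625, 261.375   ]), np.int32(64)) [17.2 17.4]
```

>>> step_arm:
  steps:
    - [0, 0, 0, 0, 6, 0, 0]
    - [0, 0, 0, 0, 20, 0, 0]
    - [0, 0, 0, 0, 15, 0, 0]
    - [0, 0, 0, 0, 0, -40, 0]
    - [0, 0, 0, 0, 0, -40, 0]
    - [0, 0, 0, -20, 0, -30, 0]
    - [0, 0, 0, -40, 0, 0, 0]
    - [0, 0, 0, 0, 0, 0, 0]

```text
time_s: 23.55
ee_pos: [561.9, 152.1, 137.4]
ee_rot: [-179.9, 0.0, 75.7]
force: [-0.2, 0.5, 0.8]
gripper_width: 0.7
gripper_force: 0.0
```

```bash
python3 - <<'E'
from h import *
d=wsnap('w3'); chk('z'); sc=load('zs')
b=blob(sc,'orange',(320,235,360,275));print(b,toT(atz(sc,b[0],30)))
for c,z in (('red',28),('amber',28),('green',28),('orange',38.5)):
    b=blob(d,c,(100,100,340,400)); print(c,b and toT(atz(d,b[0],z)))
a=cv2.resize(d['image'][100:380,120:340],None,fx=2,fy=2,interpolation=cv2.INTER_CUBIC)[:560]
c=cv2.resize(sc['image'][235:315,320:410],None,fx=4,fy=4,interpolation=cv2.INTER_CUBIC)
o=np.zeros((560,800,3),np.uint8); o[:,:440]=a; o[:320,440:800]=c; cv2.imwrite('pics/c9.png',o)
E
```

```text
23.65 tcp [77.3 71.7] 136.9 [-0.6  0.5 -0.2]
red (array([96.2, -5. ]), np.int32(29)) (array([94.4, -2.1]), np.int32(68))
green (array([36.5,  3.9]), np.int32(84)) (array([35.5, -0.5]), np.int32(47))
amber (array([65.7, -4.7]), np.int32(29)) (array([65.8, -1.7]), np.int32(37))
(array([343.11594203, 261.04347826]), np.int32(69)) [17.8 18.5]
red [96.3 -0.9]
amber [66.7 -1. ]
green [45.3  1.1]
orange [18.4 16.4]
```

View pics/c9.png

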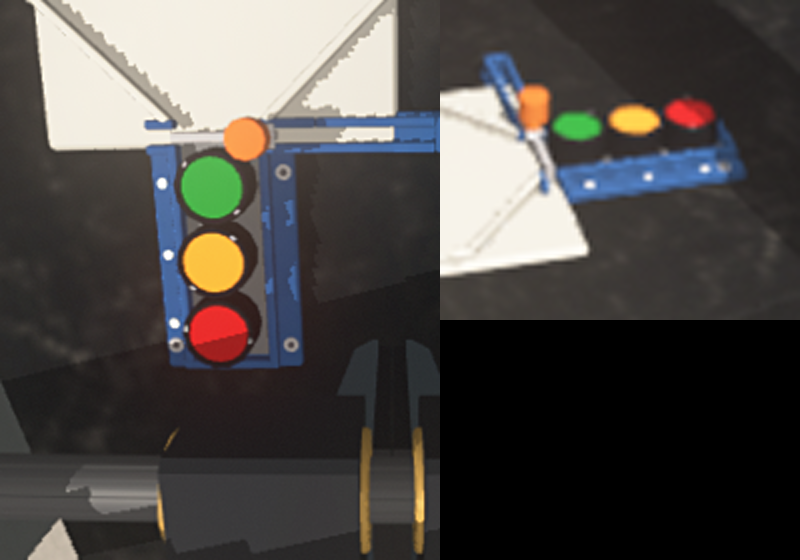

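The picture shows all three cells in the lane, the blade across to the far gate post and the knob at y ≈ 16, which is the shut position.

```bash
python3 -c "
from workcell import *
print(job_done())"
```

```text
the job is handed in; nothing more can be done
None
```

The job is handed in: red, amber and green are in the magazine lane, the shutter is pushed shut against its stop behind them (knob measured at y ≈ 16), and the arm is clear at about 24 s of the 72 s allowed.

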